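Line up the polished ore mounts and click the first one in under the microscope

TASK

On the bench microscope's sample carriage, push the three round ore mounts together into one straight row, all against the fence along the far side of the deck and closed up touching one another from the end stop on, keeping them on the deck, while the carriage is still parked at the rail's right-hand end (right and left as seen from the robot). Then take hold of the carriage's black knob and slide it to the left along the rail until you feel it click into its first notch, with the leftmost mount centred under the lens, and finish there with the knob still gripped for the exposure. Do not touch the microscope or disturb the bottle, the jar and the jug.

Things in the scene. Friction and masses are not known exactly. Their poses are not given: they have to be found in the camera images.
- row_middle (a point): point on the sample carriage's deck top (41 mm up, on the rail's centre line) where the row's middle mount belongs. Axes: +y along the rail to the left, the way the carriage slides; +x across it, away from the robot; z up. The grey deck spans x -45 to 27, y -140 to 85 mm. Mounts pushed home have their centres at x = 0, y = -30, 0 and 30 mm. Positions in mm below are in this frame
- fence (a point): middle of the fence's near face, at deck level. The fence is a low aluminium bar along the far side of the deck, 4 mm thick and 8 mm high, near face at x = 15 mm, running from y = -49 to 85 mm; the mounts' round flanks are to touch it. The deck is open towards the robot and to the left
- end_stop (a point): middle of the end stop's left face, at deck level. The end stop is a low aluminium bar across the deck, 4 mm thick and 8 mm high, x -37 to 15 mm, left face at y = -45 mm; the row's rightmost mount is to touch it
- knob_grip (a point): centre of the head of the carriage's grip, an upright black round knob fixed on the deck at x = 0, y = -110 mm. The head is 24 mm diameter and 26 mm high (13 mm above and below this point), on a 12 mm stem 13 mm high; this point is 26 mm above the deck. Axes as for row_middle
- carriage (a joint): travel of the carriage along its rail in m: 0 = parked at the right-hand end, growing to the left, up to 0.295 at the left-hand end. It drags about 1.2 N and stays where it is left. The first notch comes at 0.165 to 0.225 (it depends on where the microscope stands) and puts the row's leftmost place under the lens; two more follow 30 and 60 mm farther on
- plunger_ball (a point): the 10 mm steel ball of the spring plunger on the microscope's stand, 35 mm above the bench. It rides on the index bar at the carriage's far edge and clicks into its notches: a short forward tug, then a resistance of about 8 N either way. Left free, the carriage is drawn to the notch's middle from about 2 mm either side
- scope: digital microscope: white upright barrel 34 mm diameter (42 at its holder), lens 107 mm and top 216 mm above the bench, on an arm from a 225 mm post; base 100 x 90 mm beyond the rail. Fixed; its place along the rail varies. Origin on the bench straight below the lens, on the rail's centre line; axes as row_middle, which at the first notch is at y = -30 mm in this frame
- mount1_mid (a point): polished ore section in a round amber resin puck, loose on the carriage deck: 30 mm diameter, 20 mm high, about 30 g, slides easily. This point is its centre, 10 mm above the deck. The three mounts may stand in the row in any order
- mount2_mid (a point): polished ore section in a round green resin puck, loose on the carriage deck: 30 mm diameter, 20 mm high, about 30 g, slides easily. This point is its centre, 10 mm above the deck. The three mounts may stand in the row in any order
- mount3_mid (a point): polished ore section in a round black resin puck, loose on the carriage deck: 30 mm diameter, 20 mm high, about 30 g, slides easily. This point is its centre, 10 mm above the deck. The three mounts may stand in the row in any order
- reagent: bystander: amber bottle, 56 mm diameter, 110 mm high; origin at the centre of its underside
- jug: bystander: white plastic jug with a handle, 90 mm diameter, 120 mm high; origin at the centre of its underside
- jar: bystander: clear sample jar with a blue cap, 60 mm diameter, 65 mm high; origin at the centre of its underside
Not all that is in view belongs to the job. What is shaped like the part that bears mount3_mid but blue is not meant.

How it is judged:
On the way:
1. the three mounts stand in a closed row against the fence and the end stop while the carriage is still parked (x of mount1_mid in the frame of row_middle between -0.003 and 0.003 m and y of mount1_mid in the frame of row_middle between -0.034 and 0.0335 m and z of mount1_mid in the frame of row_middle between 0.006 and 0.014 m and angle between each of mount1_mid, mount2_mid, mount3_mid's own z axis and vertical below 0.1 rad and x of mount2_mid in the frame of row_middle between -0.003 and 0.003 m and y of mount2_mid in the frame of row_middle between -0.034 and 0.0335 m and z of mount2_mid in the frame of row_middle between 0.006 and 0.014 m and x of mount3_mid in the frame of row_middle between -0.003 and 0.003 m and y of mount3_mid in the frame of row_middle between -0.034 and 0.0335 m and z of mount3_mid in the frame of row_middle between 0.006 and 0.014 m and value of joint carriage below 0.02 m), for 0.2 s.
At the end, for the whole second after the job is handed in: Carriage at rest in its first notch (row place within 2.5 mm of the lens axis), knob still gripped (over 10 N); the three mounts upright on the deck, each within 3 mm of touching the fence and closed up from the end stop with at most 3.5 mm of gaps in all (y of row_middle in the frame of scope between -0.0325 and -0.0275 m and velocity of joint carriage between -0.005 and 0.005 m/s and contact force between the fingers and knob_head above 10 N and x of mount1_mid in the frame of row_middle between -0.003 and 0.003 m and y of mount1_mid in the frame of row_middle between -0.034 and 0.0335 m and z of mount1_mid in the frame of row_middle between 0.006 and 0.014 m and angle between each of mount1_mid, mount2_mid, mount3_mid's own z axis and vertical below 0.1 rad and x of mount2_mid in the frame of row_middle between -0.003 and 0.003 m and y of mount2_mid in the frame of row_middle between -0.034 and 0.0335 m and z of mount2_mid in the frame of row_middle between 0.006 and 0.014 m and x of mount3_mid in the frame of row_middle between -0.003 and 0.003 m and y of mount3_mid in the frame of row_middle between -0.034 and 0.0335 m and z of mount3_mid in the frame of row_middle between 0.006 and 0.014 m); the arm keeps its last pose, push and grip.
It fails at once if the microscope is touched (over 3 N) (contact force between any of the arm, the fingers and scope above 3 N).
It fails at once if a mount leaves the deck (lifted by more than 12 mm or fallen off) (z of any of mount1_mid, mount2_mid, mount3_mid in the frame of row_middle above 0.022 m or z of any of mount1_mid, mount2_mid, mount3_mid in the frame of row_middle below -0.005 m).
It fails at once if the bottle, jug or jar is moved by more than 20 mm or tipped (distance of any of reagent, jug, jar from where it was at the start of the episode above 0.02 m or angle between any of reagent, jug, jar's own z axis and vertical above 0.3 rad).
It also fails if it takes over 64 s, if anything falls off the work surface, if the arm or the gripper's body presses on something with over 40 N, if the wrist force passes 120 N, or if a joint passes its speed limit or range.

ROBOT

A 6-joint arm with a two-finger parallel gripper is mounted at the origin on the work surface. World frame = base frame: x ahead of the robot, y to its left, z up, the work surface at z = 0. Lengths are in m, angles in rad, forces in N, time in s.
With the tool pointing down it reaches from about 0.35 to 0.725 m from the base axis. Payload 6 kg.
Tool frame: the origin (TCP) lies at the very end of the fingers, on their centre line; the grasp point (between the pads) lies 19 mm behind it (ctrl.pinch_z is the distance from the TCP to the grasp point, in m); z points along the fingers, y is the line along which they close (so a half turn about z gives the same grasp; the last joint's range is limited). The gripper opens to 85 mm and grips with 20 to 120 N. Pads are 22 mm wide; open, the fingers measure 114 mm over their backs; the gripper's body (76 mm by 85 mm) begins 54 mm behind the grasp point. The pads swing forward as they close: fully open they stand 13 mm farther back than shut.
Start: joints at [-0.815, 0.04, 0.085, 0, -1.615, -0.334], TCP at [0.246, -0.547, 0.231] pointing down, gripper open.
Joint ranges: [-2.56, 2.56], [-1.29, 2.01], [-1.08, 1.49], [-3.29, 1.98], [-2.81, -0.18], [-2.99, 2.99]. Speed limits (rad/s): [2.57, 2.57, 3.01, 3.14, 3.14, 3.14].

INTERFACE

Orientations are given as a unit quaternion [w, x, y, z].
In Python, from workcell import ctrl, optics gives the robot as it stands. The module is installed in compiled form; this text tells all that it offers.
- The arm moves only by the shell command python3 -m inch 'ROWS'. ROWS is JSON, a list of rows, each a list of 3 entries, a list of its own where there are three numbers: the closure, from 0 (fully open) to 1 (shut), then the shift along the tool's x, y, z in cm, then the turn, a rotation vector about the tool's x, y, z in degrees. A call has 1 to 8 rows; each row is the pose to reach, as a shift and turn from the pose commanded when the call began, along the tool's axes at that moment; what a row does not reach only later rows make up. A row lasts 1/10 s, in which the tool goes at most 50 mm and 8.59 degrees, less where a joint would pass 70% of its speed; a pose out of reach is approached as far as the arm can. A call with a gripper value outside its range is refused whole. The fingers move at their own pace and stop on an object; the grip force is fixed at half the most. Time passes only in rows, so rows that repeat a pose let the fingers close. It gives the time, the measured TCP pose, the force, the opening and the grip force at its end, in the units of the state.
- ctrl.read_state(): the state, without advancing time (a new reading comes with each control period).
- optics.read_camera(name): name is "scene" or "top" or "wrist"; returns a dict with "img" (400x640x3 uint8, red, green, blue), "range_z" (400x640 float32, m along the optical axis (not along the pixel's ray), 0 where there is no reading), "fx", "fy", "cx", "cy" (pixels), "origin" and "attitude" of the camera in the world. Camera axes: x right, y down, z forward; pixel columns grow to the right and rows downward; lengths in m; the calibration is good to about 2 mm. A picture is of the moment at which its call begins.
- ctrl.hand_in(): hands the job in; it is judged then, once.
The state is a dict: "t": time; "joint_pos": joint angles; "dq": joint speeds; "joint_torque": joint torques, N m; "eef_pos": TCP position; "tool_rot": TCP orientation; "ft_force": force on the tool from outside, world axes, zero at the start; "moment": the same for the moment, N m; "opening": finger opening in m; "grasp_force": force on a finger pad.
Only numpy, scipy, OpenCV 4.12 (cv2) and the standard library are available. Lean on these libraries where they do the work, as an engineer would, in place of code of your own. Each camera call takes 0.05 s, during which the arm holds its last target. There are 200 camera calls.

## Working session

There is one attempt and no reset: what is moved stays moved. The work goes in short steps, Python scripts to look and compute and a shell command to move; the robot and the scene stay as the last step left them, time stands still between calls to the robot, and variables do not carry over. Pictures are saved under pics/ and viewed, at most 10 in all, crops included, and the job is handed in when it is done.

```bash
mkdir -p pics
cat > h.py <<'E'
from workcell import ctrl, optics
import numpy as np, cv2
from scipy.spatial.transform import Rotation as R
def q2R(q): return R.from_quat([q[1],q[2],q[3],q[0]]).as_matrix()
def look(n):
    c=optics.read_camera(n); a=np.array(c['attitude'],float)
    c['R']=a if a.shape==(3,3) else q2R(a); c['o']=np.array(c['origin']); return c
def cloud(c):
    v,u=np.mgrid[0:400,0:640]; z=c['range_z']
    p=np.stack([(u-c['cx'])/c['fx']*z,(v-c['cy'])/c['fy']*z,z],-1)
    return p@c['R'].T+c['o']
def atz(c,u,v,z):
    d=c['R']@np.array([(u-c['cx'])/c['fx'],(v-c['cy'])/c['fy'],1]); return c['o']+d*(z-c['o'][2])/d[2]
def save(c,f,box=None,k=1):
    im=c['img'][:,:,::-1]
    if box: im=im[box[1]:box[3],box[0]:box[2]]
    cv2.imwrite('pics/'+f,cv2.resize(np.ascontiguousarray(im),None,fx=k,fy=k,interpolation=cv2.INTER_CUBIC))
E
python3 - <<'E'
from h import *
s=ctrl.read_state(); print(s['t'],s['eef_pos'],s['tool_rot'],s['ft_force'],ctrl.pinch_z)
ims=[]
for n in('scene','top'):
    c=look(n);print(n,c['o'],c['R'].round(3).tolist(),c['fx']);save(c,n+'0.png');np.savez(n+'0.npz',**{k:v for k,v in c.items()})
E
```

```text
0.0 [ 0.24557185 -0.54707702  0.23028512] [-2.42007448e-04 -2.09354350e-01  9.77839429e-01  8.65232565e-04] [-0.49936789 -0.67521748  0.37824614] 0.0187
scene [ 1.32113233 -0.06743009  0.61053477] [[0.096, 0.528, -0.844], [0.995, -0.044, 0.086], [0.008, -0.848, -0.529]] 378.68758997938824
top [ 0.39381932 -0.01151594  1.32374439] [[0.001, -0.997, 0.072], [-1.0, -0.001, 0.01], [-0.009, -0.072, -0.997]] 395.3428738590553
```

View pics/top0.png

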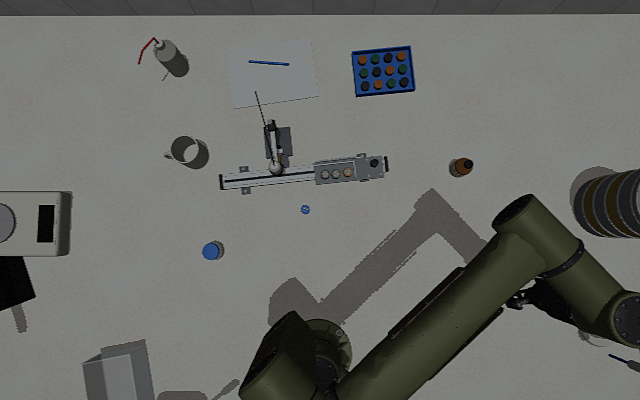

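View pics/scene0.png

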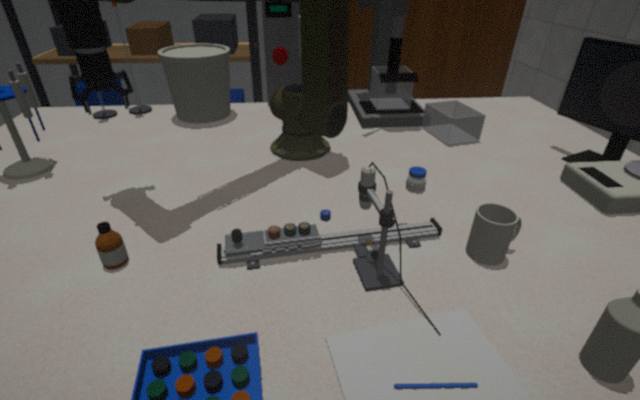

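Run:
```python
from h import *
a=dict(np.load('top0.npz')); a['img']=np.clip(a['img']*1.7,0,255).astype(np.uint8)
save(a,'top1.png',(210,110,400,215),4)
p=cloud(a)
for u,v in [(326,174),(336,173),(347,172),(374,162),(305,209),(277,168),(388,163),(222,182)]:
    print(u,v,p[v,u].round(4))
```

```text
326 174 [ 0.5793 -0.028   0.0627]
336 173 [ 0.5823 -0.0601  0.0644]
347 172 [ 0.5858 -0.0955  0.0627]
374 162 [ 0.6153 -0.1802  0.0792]
305 209 [0.469  0.0408 0.0204]
277 168 [0.574  0.1127 0.2154]
388 163 [ 0.6204 -0.2327  0.0318]
222 182 [0.5572 0.3142 0.0325]
```

View pics/top1.png

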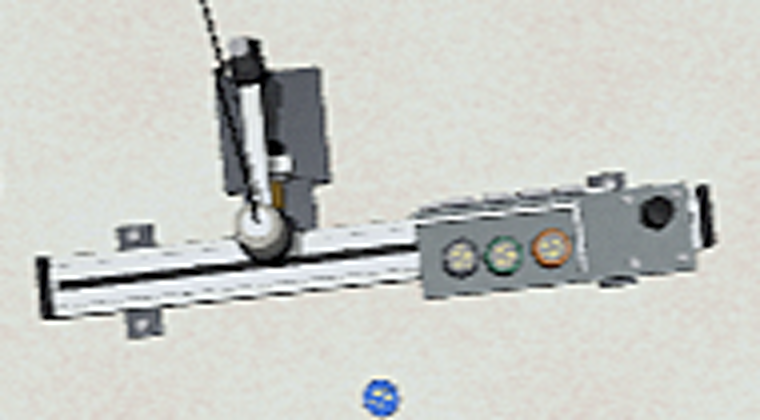

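Run:
```python
from h import *
a=dict(np.load('top0.npz')); p=cloud(a)
roi=np.zeros((400,640),bool); roi[145:195,215:395]=1
x,y,z=p[...,0],p[...,1],p[...,2]
k=roi&(z>.074)&(z<.086)&(np.arange(640)>360)
print('knob',p[k].mean(0),k.sum())
r=roi&(z>.02)&(z<.036)
q=p[r][:,:2]; print(len(q)); print('rail rect',cv2.minAreaRect(q.astype(np.float32)))
d=roi&(z>.037)&(z<.046); print('deck',cv2.minAreaRect(p[d][:,:2].astype(np.float32)),np.median(z[d]))
m=(roi&(z>.055)&(z<.068)).astype(np.uint8)
n,l,st,ce=cv2.connectedComponentsWithStats(m)
for i in range(1,n):
    if st[i,4]>8: print(st[i],ce[i],p[l==i].mean(0))
sc=roi&(z>.19)&(z<.23); print('scope top',p[sc].mean(0),sc.sum())
for nme,(u,v) in dict(jar=(212,250),bottle=(465,165),jug=(186,150)).items(): print(nme,p[v,u])
```

```text
knob [ 0.61441075 -0.18249086  0.0802744 ] 42
1324
rail rect ((0.6084848642349243, 0.04641258716583252), (0.12107617408037186, 0.5595207214355469), 2.7467730045318604)
deck ((0.614952564239502, 0.047573789954185486), (0.1336974799633026, 0.5457180142402649), 1.7605901956558228) 0.0409984404395175
[344 167   9  10  62] [347.88709677 171.5       ] [ 0.58754821 -0.09842765  0.06179164]
[332 169   9  10  66] [335.93939394 173.31818182] [ 0.58172209 -0.0600148   0.06133708]
[321 170   9   9  66] [325.         173.89393939] [ 0.57986284 -0.02482228  0.06128484]
scope top [0.58053196 0.11960492 0.2128228 ] 118
jar [0.3358195  0.33415991 0.06364791]
bottle [ 0.60066534 -0.45734352  0.10816191]
jug [0.67029998 0.44630236 0.00249011]
```

The three mounts on the deck are, in top pixels, black (325,174), green (336,173) and amber (348,172). The black knob is at (374,162) and the scope barrel at (277,168). The blue puck at (305,209) lies on the bench and is the lookalike, so I leave it alone.

```bash
cat >> h.py <<'E'
K=np.array([.6144,-.1825]); YAW=np.radians(6.5)
def frame():
    c,s=np.cos(YAW),np.sin(YAW); ex=np.array([c,s]); ey=np.array([-s,c]); return K+.110*ey,ex,ey
def torow(p):
    o,ex,ey=frame(); d=np.asarray(p)[...,:2]-o; return np.stack([d@ex,d@ey],-1)*1e3
def go(x,y,z):
    "row-frame mm target, world z mm -> tool shift cm, turn deg"
    s=ctrl.read_state(); o,ex,ey=frame(); T=q2R(s['tool_rot'])
    t=np.append(o+ex*x/1e3+ey*y/1e3,z/1e3)
    G=np.column_stack([np.append(-ex,0),np.append(ey,0),[0,0,-1]])
    print('shift',(T.T@(t-s['eef_pos'])*100).round(2),'turn',np.degrees(R.from_matrix(T.T@G).as_rotvec()).round(2))
def st():
    s=ctrl.read_state(); print('t',round(s['t'],2),'row',torow(s['eef_pos']).round(1),'z',round(s['eef_pos'][2]*1e3,1),'F',np.round(s['ft_force'],1),'open',s['opening'],'g',s['grasp_force'])
E
python3 -c "
from h import *
go(-70,10,200);st()"
```

```text
shift [-45.55  31.72   3.08] turn [ 0.09 -0.02 17.67]
t 0.1 row [-407.7 -430.5] z 230.4 F [0.1 1.  0.5] open 0.08508181736793563 g 0.0
```

```bash
python3 -m inch '[[1,[-4,3,0],[0,0,2]],[1,[-8,6,0],[0,0,4]],[1,[-12,9,0.5],[0,0,6]],[1,[-16,12,1],[0,0,8]],[1,[-20,14.5,1.5],[0,0,10]],[1,[-24,17,2],[0,0,12]],[1,[-28,20,2.5],[0,0,14]],[1,[-32,23,3],[0,0,17.7]]]'; python3 -c "
from h import *
go(-70,10,200);st()"
```

```text
t: 0.9
eef_pos: [0.4436, -0.205, 0.2009]
tool_rot: [-0.0, -0.055, 0.998, 0.0]
ft_force: [0.5, -0.3, -0.2]
opening: 0.0002
grasp_force: 0.0
shift [-10.19  12.33   0.1 ] turn [ 0.02 -0.   -0.14]
t 0.9 row [-172.2 -113. ] z 200.9 F [ 0.5 -0.3 -0.2] open 0.00021092920873642506 g 0.0
```

```bash
python3 -m inch '[[1,[-4,4.5,0],[0,0,0]],[1,[-7.5,9,0],[0,0,0]],[1,[-10.2,12.3,0],[0,0,0]],[1,[-10.2,12.3,0],[0,0,0]],[1,[-10.2,12.3,0],[0,0,0]]]'
python3 - <<'E'
from h import *
st(); c=look('wrist'); c['img']=np.clip(c['img']*1.5,0,255).astype(np.uint8); save(c,'w1.png'); np.savez('w1.npz',**c); print(c['o'],c['R'].round(2).tolist(),c['fx'])
E
```

```text
t: 1.4
eef_pos: [0.531, -0.0717, 0.2003]
tool_rot: [-0.001, -0.058, 0.998, 0.0]
ft_force: [0.1, -0.0, -0.3]
opening: 0.0001
grasp_force: 0.0
t 1.4 row [-70.3   9.5] z 200.3 F [ 0.1 -0.  -0.3] open 8.328350252654597e-05 g 0.0
[ 0.46288245 -0.08036809  0.34313347] [[-0.12, 0.96, 0.27], [0.99, 0.11, 0.03], [-0.0, 0.27, -0.96]] 299.90075521986006
```

View pics/w1.png

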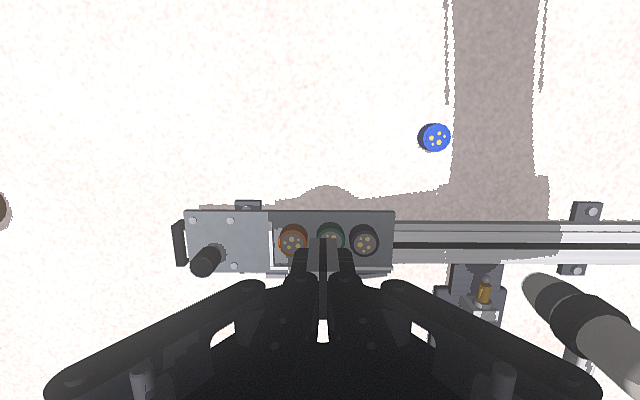

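The wrist view shows amber (293,240), green (331,236), black (364,240), knob head (205,262), end stop at column 272, and scope barrel at lower right. The blue decoy at (434,137) is on the bench.

```bash
cat >> h.py <<'E'
def measure(c):
    p=cloud(c); z=p[...,2]; r=torow(p); x,y=r[...,0],r[...,1]
    roi=(x>-70)&(x<40)&(y>-170)&(y<110)
    d=roi&(z>.038)&(z<.044)
    if d.sum()>50:
        b=[]
        for yy in range(-130,80,10):
            s=d&(abs(y-yy)<3)&(x<0)
            if s.sum()>5: b.append((yy,np.percentile(x[s],1)))
        b=np.array(b); f=np.polyfit(b[:,0],b[:,1],1); print('near edge x',f[1].round(2),'slope deg',np.degrees(f[0]).round(2))
        s=d&(x>-40)&(x<0); print('deck y ends',np.percentile(y[s],.3),np.percentile(y[s],99.7))
    k=roi&(z>.075)&(z<.086)&(y<-80); print('knob top',r[k].mean(0) if k.any() else None,k.sum())
    hsv=cv2.cvtColor(c['img'],cv2.COLOR_RGB2HSV)
    m=roi&(z>.0585)&(z<.0635)&(y>-60); n,l,stt,ce=cv2.connectedComponentsWithStats(m.astype(np.uint8))
    for i in range(1,n):
        if stt[i,4]>40:
            (cx,cy),rad=cv2.minEnclosingCircle(r[l==i].astype(np.float32)); print('mount',round(cx,1),round(cy,1),'r',round(rad,1),stt[i,4],ce[i].round())
E
python3 - <<'E'
from h import *
c=dict(np.load('w1.npz')); measure(c)
p=cloud(c)
print(p[200,380],torow(p[215,260]),p[215,260])
z=p[...,2]; r=torow(p)
e=(z>.046)&(z<.052)&(r[...,1]<-30)&(r[...,1]>-60)&(abs(r[...,0]+10)<25); print('stop y',np.percentile(r[e][:,1],[2,50,98]),e.sum())
E
```

```text
near edge x -43.15 slope deg 0.14
deck y ends -138.90563308935467 84.35252446623925
knob top [   0.13200907 -108.73019289] 460
mount -18.0 16.2 r 14.8 296 [333. 236.]
mount -15.9 -22.8 r 15.0 568 [291. 242.]
mount -15.6 51.0 r 14.9 626 [364. 243.]
[ 0.54929971 -0.00196345 -0.00109829] [-38.87501985 -57.98918751] [ 0.56988708 -0.1352243   0.04053372]
stop y [-48.64585435 -46.43896675 -33.78805417] 188
```

```bash
python3 -m inch '[[1,[0.5,4.2,4],[0,0,0]],[1,[0.5,4.2,8],[0,0,0]],[1,[0.5,4.2,12],[0,0,0]],[1,[0.5,4.2,15.1],[0,0,0]],[1,[0.5,4.2,15.1],[0,0,0]],[1,[0.5,4.2,15.1],[0,0,0]]]'; python3 -m inch '[[1,[-1,0,0],[0,0,0]],[1,[-2,0,0],[0,0,0]],[1,[-2.5,0,0],[0,0,0]],[1,[-3,0,0],[0,0,0]],[1,[-3.5,0,0],[0,0,0]],[1,[-4,0,0],[0,0,0]],[1,[-4,0,0],[0,0,0]]]'
python3 - <<'E'
from h import *
st(); c=look('wrist'); measure(c)
E
```

```text
t: 2.05
eef_pos: [0.5211, -0.0333, 0.0515]
tool_rot: [0.0, -0.056, 0.998, -0.0]
ft_force: [-0.1, 0.1, 0.3]
opening: -0.0001
grasp_force: 0.0
t: 2.75
eef_pos: [0.5611, -0.0275, 0.0502]
tool_rot: [-0.0, -0.056, 0.998, -0.0]
ft_force: [0.0, 0.3, -0.1]
opening: -0.0003
grasp_force: 0.0
t 2.75 row [-35.4  50. ] z 50.2 F [ 0.   0.3 -0.1] open -0.0002668009962446402 g 0.0
near edge x -43.3 slope deg -0.13
deck y ends -135.69353681444267 84.61245911774893
knob top [  1.55998591 -98.93229825] 383
mount -46.1 49.1 r 6.5 113 [323. 243.]
mount -42.6 38.7 r 3.1 58 [301. 251.]
mount -42.4 59.4 r 3.3 58 [344. 251.]
mount -24.8 16.3 r 13.0 577 [260. 277.]
mount -16.5 -22.6 r 15.3 1840 [178. 292.]
mount 0.7 48.6 r 4.9 140 [322. 327.]
```

```bash
python3 -m inch '[[1,[-0.4,0,0],[0,0,0]],[1,[-0.8,0,0],[0,0,0]],[1,[-0.9,0,0],[0,0,0]],[1,[-0.9,0,0],[0,0,0]]]' ; python3 -m inch '[[1,[-0.1,0,0],[0,0,0]],[1,[-0.15,0,0],[0,0,0]],[1,[-0.15,0,0],[0,0,0]]]'; python3 -c "
from h import *
st()"
```

```text
t: 3.2
eef_pos: [0.5698, -0.0265, 0.0503]
tool_rot: [-0.0, -0.056, 0.998, 0.0]
ft_force: [-0.1, -0.2, -0.1]
opening: -0.0
grasp_force: 0.0
t: 3.5
eef_pos: [0.5712, -0.0264, 0.0503]
tool_rot: [-0.0, -0.056, 0.998, 0.0]
ft_force: [-0.3, 0.4, 0.0]
opening: 0.0003
grasp_force: 0.0
t 3.5 row [-25.3  50. ] z 50.3 F [-0.3  0.4  0. ] open 0.0002643909439118069 g 0.0
```

```bash
for i in 1 2; do :; done; python3 -m inch '[[1,[-0.1,0,0],[0,0,0]],[1,[-0.15,0,0],[0,0,0]],[1,[-0.15,0,0],[0,0,0]]]'
python3 - <<'E'
from h import *
st(); c=look('wrist'); c['img']=np.clip(c['img']*1.5,0,255).astype(np.uint8); save(c,'w2.png')
E
```

```text
t: 3.8
eef_pos: [0.5726, -0.0262, 0.0503]
tool_rot: [-0.0, -0.056, 0.998, 0.0]
ft_force: [-0.7, 0.2, -0.3]
opening: 0.0002
grasp_force: 0.3
t 3.8 row [-23.8  50. ] z 50.3 F [-0.7  0.2 -0.3] open 0.0002470282030557918 g 0.3035140223801136
```

View pics/w2.png

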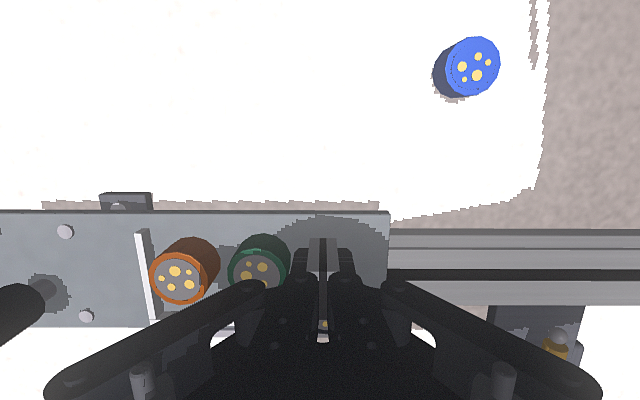

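Green (258,262) and amber (180,275) are still where they were. Black is hidden behind the fingers. I keep pressing in small steps until I feel the fence.

```bash
python3 -m inch '[[1,[-0.1,0,0],[0,0,0]],[1,[-0.1,0,0],[0,0,0]]]'; python3 -m inch '[[1,[-0.1,0,0],[0,0,0]],[1,[-0.1,0,0],[0,0,0]]]'
```

```text
t: 4.05
eef_pos: [0.5729, -0.0263, 0.0503]
tool_rot: [-0.001, -0.056, 0.998, -0.0]
ft_force: [-5.3, -0.3, 2.2]
opening: -0.0002
grasp_force: 2.5
t: 4.25
eef_pos: [0.5731, -0.0264, 0.0502]
tool_rot: [-0.002, -0.056, 0.998, -0.0]
ft_force: [-9.6, 1.3, 5.0]
opening: -0.0
grasp_force: 4.4
```

```bash
python3 -m inch '[[1,[2,0,0],[0,0,0]],[1,[4,0,0],[0,0,0]],[1,[4,-2,0],[0,0,0]],[1,[4,-3.4,0],[0,0,0]],[1,[4,-3.4,0],[0,0,0]]]'; python3 -m inch '[[1,[-1.2,0,0],[0,0,0]],[1,[-1.8,0,0],[0,0,0]],[1,[-2.4,0,0],[0,0,0]],[1,[-3,0,0],[0,0,0]],[1,[-3.4,0,0],[0,0,0]],[1,[-3.7,0,0],[0,0,0]],[1,[-3.85,0,0],[0,0,0]],[1,[-3.85,0,0],[0,0,0]]]'; python3 -c "
from h import *
st()"
```

```text
t: 4.75
eef_pos: [0.5391, -0.0656, 0.0505]
tool_rot: [0.0, -0.056, 0.998, -0.0]
ft_force: [0.1, 0.3, -0.3]
opening: -0.0001
grasp_force: 0.0
t: 5.55
eef_pos: [0.5765, -0.0601, 0.0502]
tool_rot: [-0.001, -0.056, 0.998, -0.0]
ft_force: [-3.5, 0.1, 0.5]
opening: -0.0002
grasp_force: 1.4
t 5.55 row [-23.8  15.9] z 50.2 F [-3.5  0.1  0.5] open -0.00019241175805942542 g 1.374780668411404
```

Same contact depth, so green is at the fence. Amber next.

```bash
python3 -m inch '[[1,[2,0,0],[0,0,0]],[1,[3.85,0,0],[0,0,0]],[1,[3.85,-2,0],[0,0,0]],[1,[3.85,-3.9,0],[0,0,0]],[1,[3.85,-3.9,0],[0,0,0]]]'; python3 -m inch '[[1,[-1.2,0,0],[0,0,0]],[1,[-1.8,0,0],[0,0,0]],[1,[-2.4,0,0],[0,0,0]],[1,[-3,0,0],[0,0,0]],[1,[-3.4,0,0],[0,0,0]],[1,[-3.7,0,0],[0,0,0]],[1,[-3.87,0,0],[0,0,0]],[1,[-3.87,0,0],[0,0,0]]]'; python3 -c "
from h import *
st()"
```

```text
t: 6.05
eef_pos: [0.5433, -0.1044, 0.0506]
tool_rot: [0.001, -0.056, 0.998, -0.0]
ft_force: [-0.5, 0.2, -0.0]
opening: 0.0
grasp_force: 0.0
t: 6.85
eef_pos: [0.5809, -0.0988, 0.0502]
tool_rot: [-0.001, -0.056, 0.998, -0.0]
ft_force: [-4.3, 0.1, 2.8]
opening: 0.0001
grasp_force: 2.2
t 6.85 row [-23.9 -23.1] z 50.2 F [-4.3  0.1  2.8] open 7.870586286820038e-05 g 2.2139708139002323
```

```bash
python3 -m inch '[[1,[2,0,0],[0,0,0]],[1,[3.9,0,0],[0,0,0]],[1,[3.9,4.5,0],[0,0,0]],[1,[3.9,9,0],[0,0,0]],[1,[3.9,11.4,0],[0,0,0]],[1,[3.9,11.4,0],[0,0,0]],[1,[0.5,11.4,0],[0,0,0]],[1,[-1.8,11.4,0],[0,0,0]]]'
python3 - <<'E'
from h import *
st(); c=look('wrist'); measure(c); c['img']=np.clip(c['img']*1.5,0,255).astype(np.uint8); save(c,'w3.png')
E
```

```text
t: 7.65
eef_pos: [0.5881, 0.0167, 0.0508]
tool_rot: [0.001, -0.057, 0.998, 0.0]
ft_force: [-0.5, -0.1, 0.5]
opening: 0.0002
grasp_force: 0.0
t 7.65 row [-3.6 90.9] z 50.8 F [-0.5 -0.1  0.5] open 0.00020545772252621945 g 0.0
near edge x -41.58 slope deg -4.05
deck y ends -85.96414794895001 84.98338591797325
knob top None 0
mount -14.6 90.0 r 6.5 112 [322. 243.]
mount 1.9 -22.3 r 15.9 2718 [ 96. 271.]
mount 1.3 16.7 r 15.5 2639 [175. 272.]
mount 1.7 51.3 r 14.9 1935 [244. 266.]
mount -10.7 79.7 r 3.2 55 [302. 251.]
mount -10.4 100.3 r 3.2 57 [344. 251.]
```

View pics/w3.png

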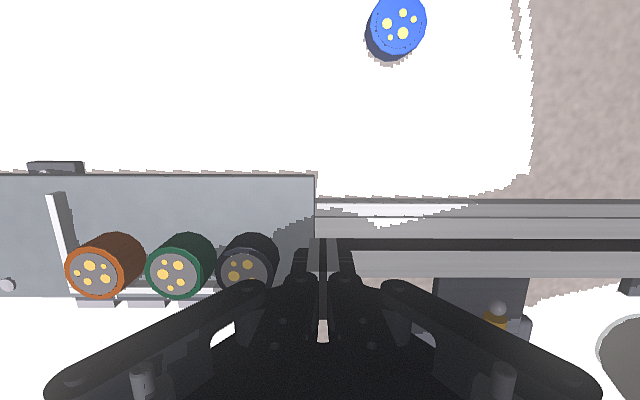

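All three stand against the fence: amber (98,270), green (178,270), black (245,262), with gaps between them. Now I close the row by pushing from the left.

```bash
python3 -m inch '[[1,[0,-0.7,0],[0,0,0]],[1,[0,-1.1,0],[0,0,0]],[1,[0,-1.5,0],[0,0,0]],[1,[0,-1.8,0],[0,0,0]],[1,[0,-2.1,0],[0,0,0]],[1,[0,-2.4,0],[0,0,0]],[1,[0,-2.4,0],[0,0,0]]]'
python3 - <<'E'
from h import *
st(); c=look('wrist'); measure(c)
E
```

```text
t: 8.4
eef_pos: [0.5893, -0.0075, 0.0505]
tool_rot: [0.0, -0.056, 0.998, 0.0]
ft_force: [-0.0, 0.1, -0.3]
opening: 0.0003
grasp_force: 0.1
t 8.4 row [-5.2 66.7] z 50.5 F [-0.   0.1 -0.3] open 0.000262536848073416 g 0.052000932628288865
near edge x -42.63 slope deg -1.77
deck y ends -109.18677938859103 84.77007060299222
knob top None 0
mount -15.9 65.8 r 6.5 114 [322. 243.]
mount -0.9 6.6 r 44.1 6610 [195. 272.]
mount -12.4 55.5 r 3.3 57 [301. 251.]
mount -12.0 76.1 r 3.3 58 [344. 251.]
```

```bash
python3 -m inch '[[1,[0,-0.2,0],[0,0,0]],[1,[0,-0.3,0],[0,0,0]],[1,[0,-0.35,0],[0,0,0]],[1,[0,-0.35,0],[0,0,0]]]'; python3 -m inch '[[1,[0,-0.1,0],[0,0,0]],[1,[0,-0.15,0],[0,0,0]],[1,[0,-0.15,0],[0,0,0]]]';python3 - <<'E'
from h import *
st(); c=look('wrist'); measure(c)
E
```

```text
t: 8.85
eef_pos: [0.5897, -0.0107, 0.0503]
tool_rot: [-0.0, -0.056, 0.998, 0.0]
ft_force: [-0.0, 0.2, 0.0]
opening: -0.0001
grasp_force: 0.3
t: 9.15
eef_pos: [0.5899, -0.0122, 0.0503]
tool_rot: [-0.0, -0.056, 0.998, 0.0]
ft_force: [-0.3, 0.7, 0.7]
opening: 0.0003
grasp_force: 0.3
t 9.15 row [-5.1 61.9] z 50.3 F [-0.3  0.7  0.7] open 0.000268559440799841 g 0.3072129003703594
near edge x -42.42 slope deg -3.42
deck y ends -114.00049310280349 84.77009497247779
knob top None 0
mount -16.2 61.0 r 6.5 119 [322. 243.]
mount -2.4 2.1 r 44.0 6615 [195. 272.]
mount -11.8 50.7 r 3.3 59 [301. 251.]
mount -11.8 71.4 r 3.3 62 [344. 251.]
```

```bash
python3 -m inch '[[1,[0,-0.1,0],[0,0,0]],[1,[0,-0.1,0],[0,0,0]]]'; python3 -m inch '[[1,[0,-0.1,0],[0,0,0]],[1,[0,-0.1,0],[0,0,0]]]';python3 - <<'E'
from h import *
st(); c=look('wrist'); measure(c); c['img']=np.clip(c['img']*1.5,0,255).astype(np.uint8); save(c,'w4.png',(0,120,400,400),2)
E
```

```text
t: 9.4
eef_pos: [0.59, -0.0133, 0.0503]
tool_rot: [-0.0, -0.056, 0.998, 0.0]
ft_force: [-0.5, 0.7, 1.0]
opening: -0.0
grasp_force: 0.3
t: 9.6
eef_pos: [0.5901, -0.0143, 0.0503]
tool_rot: [-0.0, -0.056, 0.998, 0.0]
ft_force: [-0.2, -0.2, -0.7]
opening: 0.0001
grasp_force: 0.3
t 9.6 row [-5.1 59.9] z 50.3 F [-0.2 -0.2 -0.7] open 9.809880691246833e-05 g 0.2790451794862747
near edge x -42.62 slope deg -2.43
deck y ends -116.2664883585834 84.72176868803244
knob top None 0
mount -16.1 58.9 r 6.5 124 [322. 243.]
mount -1.4 -0.4 r 44.2 6600 [195. 272.]
mount -11.9 48.6 r 3.3 58 [301. 251.]
mount -12.0 69.4 r 3.1 59 [344. 251.]
```

View pics/w4.png

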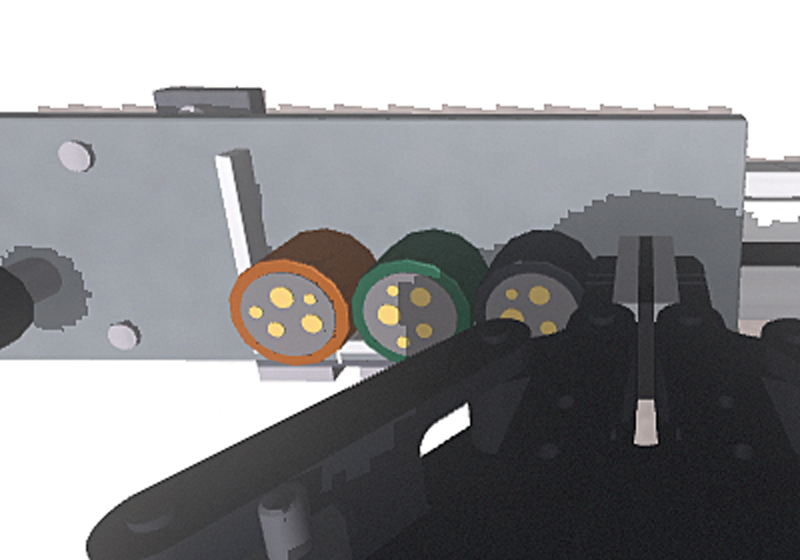

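The row is straight and closed from amber to black, with amber at or near the end stop. The force is still low, so I press on.

```bash
python3 -m inch '[[1,[0,-0.1,0],[0,0,0]],[1,[0,-0.1,0],[0,0,0]]]'; python3 -m inch '[[1,[0,-0.1,0],[0,0,0]],[1,[0,-0.1,0],[0,0,0]]]';python3 - <<'E'
from h import *
st(); c=look('wrist'); measure(c)
E
```

```text
t: 9.85
eef_pos: [0.5902, -0.0152, 0.0504]
tool_rot: [0.0, -0.056, 0.998, 0.0]
ft_force: [-0.1, 1.4, 1.2]
opening: 0.0003
grasp_force: 0.5
t: 10.05
eef_pos: [0.5903, -0.0157, 0.0503]
tool_rot: [0.0, -0.057, 0.998, 0.0]
ft_force: [-0.2, 3.4, 1.0]
opening: -0.0003
grasp_force: 1.6
t 10.05 row [-5.  58.4] z 50.3 F [-0.2  3.4  1. ] open -0.00027778962838418254 g 1.6330599412322044
near edge x -42.68 slope deg -2.15
deck y ends -117.5146792919456 84.72713460857376
knob top None 0
mount -15.7 57.5 r 6.5 120 [323. 243.]
mount -1.2 -1.1 r 43.7 6565 [196. 272.]
mount -11.9 47.2 r 3.2 55 [301. 251.]
mount -12.2 67.9 r 3.1 55 [344. 251.]
```

```bash
python3 -m inch '[[1,[0,2,0],[0,0,0]],[1,[0,2.5,-2],[0,0,0]],[1,[0,2.5,-6],[0,0,0]],[1,[3.5,0,-9],[0,0,0]],[1,[6.5,-3.5,-9],[0,0,0]],[1,[6.5,-6,-9],[0,0,0]],[1,[6.5,-6,-9],[0,0,0]],[1,[6.5,-6,-9],[0,0,0]]]'
python3 - <<'E'
from h import *
st(); c=look('wrist'); measure(c)
p=cloud(c); r=torow(p); z=p[...,2]; m=(z>.059)&(z<.0635)&(r[...,1]>-60)&(r[...,1]<60)&(abs(r[...,0])<30)
for a,b in ((-46,-14),(-14,16),(16,48)):
    s=m&(r[...,1]>a)&(r[...,1]<b); print(a,np.percentile(r[s],[.5,99.5],axis=0).round(1).tolist(),s.sum())
c['img']=np.clip(c['img']*1.5,0,255).astype(np.uint8); save(c,'w5.png',(160,150,480,350),2.5)
E
```

```text
t: 10.9
eef_pos: [0.5325, -0.0837, 0.1403]
tool_rot: [-0.0, -0.056, 0.998, -0.0]
ft_force: [-0.1, -0.2, -0.4]
opening: 0.0001
grasp_force: 0.0
t 10.9 row [-70.2  -2.5] z 140.3 F [-0.1 -0.2 -0.4] open 8.839912777307138e-05 g 0.0
near edge x -43.24 slope deg 0.16
deck y ends -138.66800457297543 84.46997745819984
knob top [  -3.55485836 -109.79234518] 472
mount -8.0 -38.6 r 7.2 60 [280. 281.]
mount -6.6 35.1 r 10.4 178 [369. 281.]
-46 [[-12.6, -43.7], [-2.9, -34.3]] 58Traceback (most recent call last):
  File "<stdin>", line 5, in <module>
    return _quantile_unchecked(
        a, q, axis, out, overwrite_input, method, keepdims, weights)
    return _ureduce(a,
                    func=_quantile_ureduce_func,
    ...<5 lines>...
                    overwrite_input=overwrite_input,
                    method=method)
    r = func(a, **kwargs)
    result = _quantile(arr,
                       quantiles=q,
    ...<2 lines>...
                       out=out,
                       weights=wgt)
    slices_having_nans = np.isnan(arr[-1, ...])
                                  ~~~^^^^^^^^^
IndexError: index -1 is out of bounds for axis 0 with size 0
```

```bash
python3 -m inch '[[0,[0,-4,0],[0,0,0]],[0,[0,-8,0],[0,0,0]],[0,[0,-10.7,0],[0,0,0]],[0,[0,-10.7,0],[0,0,0]],[0,[0,-10.7,0],[0,0,0]],[0,[0,-10.7,0],[0,0,0]]]'
python3 - <<'E'
from h import *
st(); c=look('wrist'); measure(c)
p=cloud(c); r=torow(p); z=p[...,2]; m=(z>.059)&(z<.0635)&(r[...,1]>-60)&(r[...,1]<60)&(abs(r[...,0])<30)
c['img']=np.clip(c['img']*1.5,0,255).astype(np.uint8); save(c,'w5.png')
for a,b in ((-46,-14),(-14,16),(16,48)):
    s=m&(r[...,1]>a)&(r[...,1]<b); print(a,s.sum(),s.any() and np.percentile(r[s],[.5,99.5],axis=0).round(1).tolist())
E
```

```text
t: 11.55
eef_pos: [0.5448, -0.1884, 0.14]
tool_rot: [-0.0, -0.057, 0.998, 0.0]
ft_force: [0.1, -0.1, 0.1]
opening: 0.0848
grasp_force: 0.0
t 11.55 row [ -69.8 -108. ] z 140.0 F [ 0.1 -0.1  0.1] open 0.08482597538132972 g 0.0
near edge x -43.15 slope deg 0.18
deck y ends -139.06534858469684 84.0875106532577
knob top [  -0.18229269 -109.73834747] 689
mount 0.7 30.5 r 15.2 616 [490. 286.]
mount 2.5 -32.5 r 14.6 320 [407. 292.]
-46 312 [[-11.1, -44.6], [16.0, -28.2]]
-14 22 [[-11.9, 5.5], [-1.1, 15.9]]
16 600 [[-12.9, 16.5], [10.7, 44.5]]
```

View pics/w5.png

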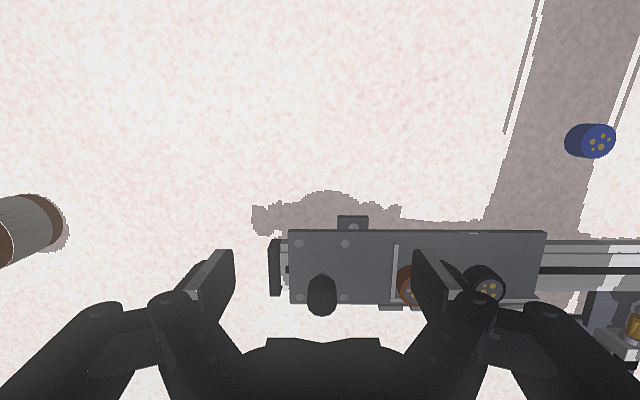

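The row is still closed: black at (488,285), amber partly visible at (407,285). Green is hidden, so I check it with the top camera.

Run:
```python
from h import *
P=None
for n in('top','scene'):
    c=look(n); p=cloud(c); r=torow(p); z=p[...,2]
    m=(z>.057)&(z<.066)&(r[...,1]>-50)&(r[...,1]<60)&(abs(r[...,0])<35)
    for a,b in ((-46,-14),(-14,16),(16,48)):
        s=m&(r[...,1]>a)&(r[...,1]<b); print(n,a,s.sum(),s.any() and (r[s].mean(0).round(1).tolist(),np.percentile(r[s],[1,99],axis=0).round(1).tolist()))
    if n=='scene': c['img']=np.clip(c['img']*1.5,0,255).astype(np.uint8); save(c,'s5.png',(200,200,400,280),4)
```

```text
top -46 0 False
top -14 0 False
top 16 0 False
scene -46 97 ([5.2, -29.3], [[-9.5, -42.8], [17.9, -15.5]])
scene -14 99 ([5.3, 1.1], [[-12.6, -12.3], [17.8, 14.7]])
scene 16 98 ([5.2, 30.4], [[-10.0, 16.6], [18.4, 45.3]])
```

View pics/s5.png

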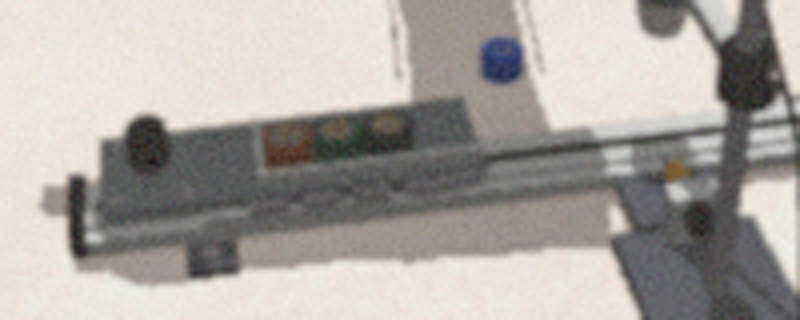

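The three tops lie at the same x, with y = -29, 1 and 30, so the row is closed and straight. Next is the knob.

```bash
python3 -m inch '[[0,[-4,-0.1,0],[0,0,0]],[0,[-7.1,-0.1,0],[0,0,0]],[0,[-7.1,-0.1,0],[0,0,0]],[0,[-7.1,-0.1,3],[0,0,0]],[0,[-7.1,-0.1,6],[0,0,0]],[0,[-7.1,-0.1,8],[0,0,0]],[0,[-7.1,-0.1,9],[0,0,0]],[0,[-7.1,-0.1,9],[0,0,0]]]'; python3 -c "
from h import *
st()"; python3 -m inch '[[0.5,[0,0,0],[0,0,0]],[1,[0,0,0],[0,0,0]],[1,[0,0,0],[0,0,0]],[1,[0,0,0],[0,0,0]],[1,[0,0,0],[0,0,0]],[1,[0,0,0],[0,0,0]],[1,[0,0,0],[0,0,0]],[1,[0,0,0],[0,0,0]]]'; python3 -c "
from h import *
st()"
```

```text
t: 12.5
eef_pos: [0.6144, -0.182, 0.0491]
tool_rot: [-0.001, -0.057, 0.998, 0.0]
ft_force: [0.0, 0.8, 0.5]
opening: 0.0857
grasp_force: 0.0
t 12.5 row [   0.  -109.5] z 49.1 F [0.  0.8 0.5] open 0.08565350771182367 g 0.0
t: 13.3
eef_pos: [0.6155, -0.1812, 0.0514]
tool_rot: [0.0, -0.057, 0.998, 0.001]
ft_force: [-2.7, 5.3, 5.5]
opening: 0.0222
grasp_force: 59.0
t 13.3 row [   1.2 -108.8] z 51.4 F [-2.7  5.3  5.5] open 0.022177022944446217 g 58.96859407424927
```

Gripped at 59 N. Now I slide left gently.

```bash
python3 -m inch '[[1,[0,0.1,0],[0,0,0]],[1,[0,0.4,0],[0,0,0]],[1,[0,0.8,0],[0,0,0]],[1,[0,1.3,0],[0,0,0]],[1,[0,1.8,0],[0,0,0]],[1,[0,2.3,0],[0,0,0]],[1,[0,2.7,0],[0,0,0]],[1,[0,3,0],[0,0,0]]]'; python3 -m inch '[[1,[0,0.4,0],[0,0,0]],[1,[0,0.9,0],[0,0,0]],[1,[0,1.4,0],[0,0,0]],[1,[0,1.9,0],[0,0,0]],[1,[0,2.4,0],[0,0,0]],[1,[0,2.9,0],[0,0,0]],[1,[0,3.3,0],[0,0,0]],[1,[0,3.5,0],[0,0,0]]]';  python3 -c "
from h import *
st()"
```

```text
t: 14.1
eef_pos: [0.6123, -0.1527, 0.0514]
tool_rot: [0.001, -0.056, 0.998, -0.0]
ft_force: [-0.6, -1.3, 5.5]
opening: 0.022
grasp_force: 59.1
t: 14.9
eef_pos: [0.6085, -0.1178, 0.0514]
tool_rot: [0.001, -0.057, 0.998, -0.0]
ft_force: [0.1, -1.2, 5.0]
opening: 0.022
grasp_force: 59.1
t 14.9 row [  1.4 -45.1] z 51.4 F [ 0.1 -1.2  5. ] open 0.022046008877412 g 59.09662842750549
```

```bash
python3 -m inch '[[1,[0,0.4,0],[0,0,0]],[1,[0,0.9,0],[0,0,0]],[1,[0,1.4,0],[0,0,0]],[1,[0,1.9,0],[0,0,0]],[1,[0,2.4,0],[0,0,0]],[1,[0,2.9,0],[0,0,0]],[1,[0,3.3,0],[0,0,0]],[1,[0,3.5,0],[0,0,0]]]'; python3 -m inch '[[1,[0,0.4,0],[0,0,0]],[1,[0,0.9,0],[0,0,0]],[1,[0,1.4,0],[0,0,0]],[1,[0,1.9,0],[0,0,0]],[1,[0,2.4,0],[0,0,0]],[1,[0,2.9,0],[0,0,0]],[1,[0,3.3,0],[0,0,0]],[1,[0,3.5,0],[0,0,0]]]';  python3 - <<'E'
from h import *
st(); c=look('scene'); p=cloud(c); r=torow(p); z=p[...,2]; x,y=r[...,0],r[...,1]
t=ctrl.read_state(); T=torow(t['eef_pos'])[1]+108.8
m=(z>.057)&(z<.066)&(abs(x)<30)
for a,b in ((-46,-14),(-14,16),(16,48)):
    s=m&(y>a+T)&(y<b+T); print(a,s.sum(),s.any() and (r[s].mean(0)-[0,T]).round(1))
for lo,hi in((.11,.125),(.125,.15),(.15,.18),(.18,.214)):
    s=(z>lo)&(z<hi)&(abs(x)<26)&(y>150)&(y<280); print('scope',lo,s.sum(),s.any() and np.percentile(r[s],[2,50,98],axis=0).round(1).tolist())
E
```

```text
t: 15.7
eef_pos: [0.6046, -0.083, 0.0514]
tool_rot: [0.001, -0.057, 0.998, -0.0]
ft_force: [-0.7, -1.5, 5.0]
opening: 0.0224
grasp_force: 59.1
t: 16.5
eef_pos: [0.6008, -0.0484, 0.0514]
tool_rot: [0.001, -0.056, 0.998, -0.0]
ft_force: [1.5, -2.4, 4.5]
opening: 0.0222
grasp_force: 59.1
t 16.5 row [ 1.7 24.8] z 51.4 F [ 1.5 -2.4  4.5] open 0.02218826949640704 g 59.11538779735565
-46 94 [  5.7 -30.2]
-14 88 [ 5.7 -0.3]
16 86 [ 5.8 29.1]
scope 0.11 51 [[4.5, 181.9], [14.6, 192.4], [18.8, 207.8]]
scope 0.125 105 [[0.6, 179.7], [16.1, 187.3], [21.2, 202.9]]
scope 0.15 167 [[-3.5, 176.7], [16.5, 187.2], [25.2, 216.0]]
scope 0.18 209 [[0.8, 180.5], [15.6, 191.1], [20.6, 210.0]]
```

The row is intact, and I expect the notch near 165 mm of travel. I'm at 133.6 mm.

```bash
python3 -m inch '[[1,[0,0.3,0],[0,0,0]],[1,[0,0.6,0],[0,0,0]],[1,[0,0.9,0],[0,0,0]],[1,[0,1.2,0],[0,0,0]],[1,[0,1.5,0],[0,0,0]],[1,[0,1.75,0],[0,0,0]],[1,[0,1.95,0],[0,0,0]],[1,[0,2.1,0],[0,0,0]]]';for i in 1; do python3 -m inch '[[1,[0,0.1,0],[0,0,0]],[1,[0,0.2,0],[0,0,0]],[1,[0,0.3,0],[0,0,0]],[1,[0,0.4,0],[0,0,0]]]'; done; python3 -m inch '[[1,[0,0.1,0],[0,0,0]],[1,[0,0.2,0],[0,0,0]]]'; python3 -c "
from h import *
st()"
```

```text
t: 17.35
eef_pos: [0.5985, -0.0276, 0.0514]
tool_rot: [0.001, -0.056, 0.998, -0.0]
ft_force: [1.6, -2.7, 5.5]
opening: 0.0224
grasp_force: 59.1
t: 17.75
eef_pos: [0.598, -0.0237, 0.0514]
tool_rot: [0.001, -0.056, 0.998, -0.0]
ft_force: [0.9, -1.8, 5.3]
opening: 0.0226
grasp_force: 59.1
t: 17.95
eef_pos: [0.5978, -0.0217, 0.0514]
tool_rot: [0.001, -0.056, 0.998, -0.0]
ft_force: [0.9, -3.4, 5.2]
opening: 0.0225
grasp_force: 59.1
t 17.95 row [ 1.7 51.7] z 51.4 F [ 0.9 -3.4  5.2] open 0.022502819143658186 g 59.131338000297546
```

```bash
python3 -m inch '[[1,[0,0.1,0],[0,0,0]],[1,[0,0.2,0],[0,0,0]]]' | grep -E "eef|ft"; python3 -m inch '[[1,[0,0.1,0],[0,0,0]]]'| grep -E "eef|ft"; python3 -m inch '[[1,[0,0.1,0],[0,0,0]]]'| grep -E "eef|ft"; python3 -m inch '[[1,[0,0.1,0],[0,0,0]]]'| grep -E "eef|ft"; python3 -m inch '[[1,[0,0.1,0],[0,0,0]]]'| grep -E "eef|ft"
```

```text
eef_pos: [0.5976, -0.0194, 0.0514]
ft_force: [0.3, -0.6, 5.4]
eef_pos: [0.5975, -0.0181, 0.0514]
ft_force: [0.1, 1.2, 6.6]
eef_pos: [0.5973, -0.0167, 0.0514]
ft_force: [-0.4, 3.1, 6.9]
eef_pos: [0.5972, -0.0161, 0.0514]
ft_force: [2.0, -2.5, 5.0]
eef_pos: [0.5971, -0.0158, 0.0514]
ft_force: [1.9, -5.7, 4.2]
```

The click came through: a forward tug of 3 N, then rising resistance. I ease back about 1 mm to the notch middle.

```bash
python3 -m inch '[[1,[0,-0.1,0],[0,0,0]],[1,[0,-0.1,0],[0,0,0]],[1,[0,-0.1,0],[0,0,0]]]';python3 - <<'E'
from h import *
st(); c=look('scene'); p=cloud(c); r=torow(p); z=p[...,2]; x,y=r[...,0],r[...,1]
t=ctrl.read_state(); T=torow(t['eef_pos'])[1]+108.8; print(T)
m=(z>.057)&(z<.066)&(abs(x)<30)
for a,b in ((-46,-14),(-14,16),(16,48)):
    s=m&(y>a+T)&(y<b+T); print(a,s.sum(),s.any() and (r[s].mean(0)-[0,T]).round(1))
    
c['img']=np.clip(c['img']*1.5,0,255).astype(np.uint8); save(c,'s6.png',(240,160,440,280),4)
E
```

```text
t: 18.85
eef_pos: [0.5972, -0.0161, 0.0514]
tool_rot: [0.001, -0.057, 0.998, 0.0]
ft_force: [0.6, -0.7, 6.4]
opening: 0.0223
grasp_force: 59.3
t 18.85 row [ 1.8 57.3] z 51.4 F [ 0.6 -0.7  6.4] open 0.022252024340538964 g 59.268288016319275
166.05873380999
-46 91 [  5.5 -29.4]
-14 82 [6.  0.6]
16 82 [ 5.8 29.7]
```

View pics/s6.png

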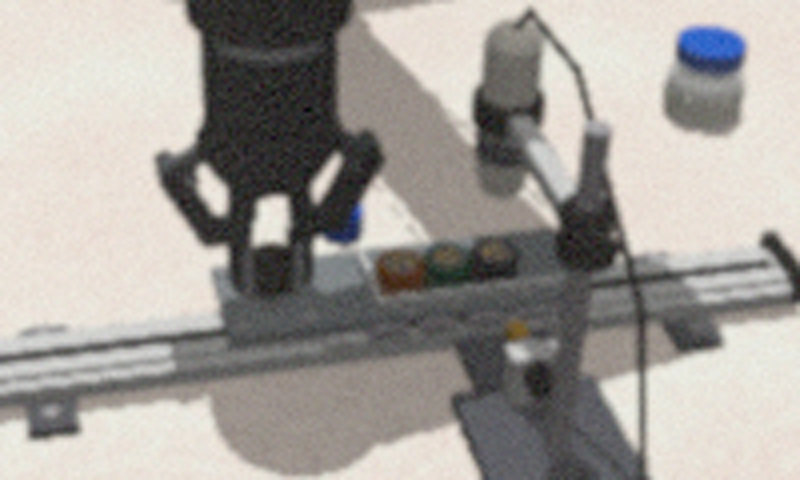

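The row is closed against the fence, black (493,255) stands under the barrel at (500,150), and the knob is gripped at 59 N. The force is near zero, so the carriage is in the notch at about 166 mm of travel. Handing in.

```bash
python3 -c "
from h import *
print(ctrl.hand_in())"
```

```text
the job is handed in; nothing more can be done
None
```

I pushed the three mounts into a closed row against the fence and end stop, slid the carriage until it clicked into its first notch at about 166 mm of travel, and handed the job in at about 19 s with the knob gripped at 59 N; no verdict came back.

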